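# Index the pour-over arm to the waiting mug

## Task

Move the pour-over dripper one hole along so that it stands above the mug waiting on the drip tray, not the honey jar: hook a fingertip under the pull ring, lift the spring pin out of its hole, swing the arm over with the ring, and let the pin drop fully home in the next hole. Only hook the ring, do not pinch it; never swing the arm past the next hole, and leave the mug, the jar and everything else standing where they are.

Things in the scene. Friction and masses are not known exactly. Their poses are not given: they have to be found in the camera images.
- dripper_stand: pour-over stand, fixed to the counter; origin under its column's axis. Its x axis runs from the drip tray to the column, roughly away from the robot. Tray 350 x 160 mm, 14 mm high, its near edge 285 mm before the column's axis. A fixed steel index plate under the arm has five holes, on a circle of 120 mm radius round the column
- pivot (a point): point on the column's vertical axis, half-way through the swing arm's thickness, 197 mm above the counter; axes as dripper_stand
- swing_arm (a joint): angle of the flat arm (30 mm wide, 8 mm thick) about the column, rad, counter-clockwise seen from above; at 0 the arm points along the stand's minus x, a positive angle carries the dripper to the robot's right. Holes at 0, +-0.524, +-1.047; the pin starts in the hole at 0. Some friction (0.25 N m): it stays where it is left
- index_pin (a joint): lift of the spring index pin, m: 0 home in a hole, about 0.010 when its tip rides on the index plate, 0.022 at its upper stop. A 9 mm round-ended upright pin, 12 mm holes, carried by the arm 120 mm from the column's axis. The spring pushes it down with 4 N when home, 6 N at the stop
- ring_eye (a point): centre of the opening of the pull ring on the pin's top (rigid with the pin, 46 mm inside diameter, 5 mm wire). x axis along the arm to the column, z up; turns with the arm, rises with the pin. The ring stands across the arm, top leaning 40 deg towards the column, so its opening faces away from the column and up. Pin home: 254 mm above the counter, 104 mm from the column's axis
- ring_top (a point): middle of the wire at the ring's highest point, under which a fingertip hooks: 20 mm above ring_eye and 16 mm nearer the column. Below it: pin head (15 mm wide) up to 238 mm above the counter, pin housing (21 mm) up to 224 mm, arm top at 201 mm, column hub (42 mm wide) up to 226 mm
- dripper_outlet (a point): centre of the bottom opening of the white ceramic dripper cone at the arm's free end, 220 mm from the column's axis, 141 mm above the counter. The cone widens upward to a rim 114 mm across, 225 mm above the counter
- mug_center (a point): centre, half-way up, of the bowl of the mug that waits on the drip tray, left or right of the tray's middle (not the mug on the bare counter): bowl 80 mm across, 101 mm high, handle roughly towards the robot. Loose. The dripper is above it when the arm is in the hole next to the middle one on that side
- jar_center (a point): centre, half-way up, of the closed honey jar (65 mm across, 118 mm high) at the other end of the drip tray. Loose
- mug_2: second mug, a bystander on the bare counter far to the right; 86 mm across, 99 mm high; origin at its underside. Loose
- coffee_pod_1: coffee pod, 51 mm across, 44 mm high, a loose bystander near the counter's front edge; origin at its underside
- coffee_pod_2: coffee pod, 51 mm across, 44 mm high, a loose bystander near the counter's front edge; origin at its underside
- coffee_pod_3: coffee pod, 51 mm across, 44 mm high, a loose bystander near the counter's front edge; origin at its underside
- creamer_tub_1: creamer tub, 42 x 37 mm, 24 mm high, a loose bystander near the counter's front edge; origin at its underside
- creamer_tub_2: creamer tub, 42 x 37 mm, 24 mm high, a loose bystander near the counter's front edge; origin at its underside
There are look-alikes about, which are no part of the job. What is shaped like the part that bears mug_center but yellow is not meant.

How it is judged:
On the way, in this order (a step that is already met when the one before it is completed fails the run):
1. the pin is lifted clear of the middle hole by its ring (value of joint index_pin above 0.0105 m and contact force between index_pin and the fingers above 0.5 N), for 0.1 s.
2. the arm stands at the next hole with the pin dropped home (value of joint index_pin below 0.0025 m and (value of joint swing_arm above 0.47 rad or value of joint swing_arm below -0.47 rad)), for 0.2 s.
At the end, for the whole second after the job is handed in: the dripper's outlet is above the mug (within 22 mm of the bowl's centre, seen from above), the pin is home in that hole (lift under 2.5 mm), the arm is still, and mug and jar stand upright (horizontal distance between dripper_outlet and mug_center below 0.022 m and value of joint index_pin below 0.0025 m and velocity of joint swing_arm between -0.05 and 0.05 rad/s and angle between each of mug_center, jar_center's own z axis and vertical below 0.1 rad); the robot touches nothing.
It fails at once if the arm is swung past the next hole (value of joint swing_arm above 0.785 rad or value of joint swing_arm below -0.785 rad).
It fails at once if the ring is pinched or forced (more than 35 N) (contact force between index_pin and the fingers above 35 N).
It fails at once if the mug or the jar on the tray is pushed or lifted (20 mm) (distance of any of mug_center, jar_center from where it was at the start of the episode above 0.02 m).
It fails at once if another thing on the counter is pushed or lifted (30 mm) (distance of any of mug_2, coffee_pod_1, coffee_pod_2, coffee_pod_3, creamer_tub_1, creamer_tub_2 from where it was at the start of the episode above 0.03 m).
It also fails if it takes over 45 s, if anything falls off the work surface, if the arm or the gripper's body presses on something with over 40 N, if the wrist force passes 120 N, or if a joint passes its speed limit or range.

## Robot

A 7-joint arm with a two-finger parallel gripper is mounted at the origin on a cart in front of the work surface, level with it; the furniture and walls round the work are solid. World frame = base frame: x ahead of the robot, y to its left, z up, the work surface at z = 0. Lengths are in m, angles in rad, forces in N, time in s.
With the tool pointing down it reaches from about 0.425 to 0.925 m from the base axis. Payload 6.8 kg.
Tool frame: the origin (TCP) lies midway between the tips of the shut fingers; the grasp point (between the pads) lies 19 mm behind it; z points along the fingers, y is the line along which they close (so a half turn about z gives the same grasp; the last joint's range is limited). The gripper opens to 85 mm and grips with 20 to 120 N. Pads are 22 mm wide; open, the fingers measure 114 mm over their backs; the gripper's body (76 mm by 85 mm) begins 54 mm behind the grasp point. The pads swing forward as they close: fully open they stand 13 mm farther back than shut.
Start: joints at [-1.32, 0.477, 0.022, 1.555, -0.011, 1.109, -0.083], TCP at [0.237, 0.632, 0.231] pointing down, gripper open.
Joint ranges: [-2.96, 2.96], [-0.34, 2.1], [-1.41, 1.46], [0.24, 2.44], [-1.37, 4.51], [0.17, 1.92], [-2.96, 2.96]. Speed limits (rad/s): [2.39, 2.39, 3.14, 3.14, 3.14, 3.14, 3.14].

## Interface

Orientations are given as a unit quaternion [x, y, z, w].
In Python, from rig import * gives the robot as it stands.
- The arm moves only by the tool arm_command, never from a script. Its argument "moves" is a list of rows, each an object of numbers: "dx", "dy", "dz": the shift along the tool's x, y, z in mm; "spin": the turn about the tool's z in rad. In form: [{"dx": .., "dy": .., "dz": .., "spin": ..}, ...]. A call has 1 to 12 rows; each row shifts and turns the commanded pose from where the row before left it, along the tool's axes as they then stand; what a row does not reach is not made up. A row lasts 1/8 s, in which the tool goes at most 62.5 mm and 10.7 degrees, less where a joint would pass 70% of its speed; a pose out of reach is approached as far as the arm can. A call with a gripper value outside its range is refused whole. "fingers" is the finger opening in mm, from 0 to 85.4, set as the call begins (left out, the last holds). The fingers move at their own pace and stop on an object; "force" is the grip in N (left out, the last holds). Time passes only in rows, so rows that do not move let the fingers close. It gives the time, the measured TCP pose, the force, the opening and the grip force at its end, in the units of the state.
- observe(): the state, without advancing time (a new reading comes with each control period).
- camera(name): name is "side" or "top"; returns a dict with "img" (384x512x3 uint8, blue, green, red), "intrinsics" (3x3 intrinsics, pixels), "k1" (the pictures are not rectified: a ray, as slopes to the right and down, at radius r is drawn at 1 + k1 r^2 times it, then the intrinsics apply), "eye" and "rotation" of the camera in the world. Camera axes: x right, y down, z forward; pixel columns grow to the right and rows downward; lengths in m; the calibration is good to about 2 mm. A picture is of the moment at which its call begins. There is no depth.
- sign_off(): hands the job in; it is judged then, once.
The state is a dict: "time": time; "joints": joint angles; "joint_vel": joint speeds; "joint_torque": joint torques, N m; "eef_pos": TCP position; "eef_rot": TCP orientation; "force": force on the tool from outside, world axes, zero at the start; "ft_torque": the same for the moment, N m; "width": finger opening in m; "finger_force": force on a finger pad.
Only numpy, scipy, OpenCV 4.12 (cv2) and the standard library are available. Lean on these libraries where they do the work, as an engineer would, in place of code of your own. Each camera call takes 0.05 s, during which the arm holds its last target. There are 200 camera calls.

## Working session

There is one attempt and no reset: what is moved stays moved. The work goes in short steps, Python scripts to look and compute and a tool call to move; the robot and the scene stay as the last step left them, time stands still between calls to the robot, and variables do not carry over. Pictures are saved under pics/ and viewed, at most 11 in all, crops included, and the job is handed in when it is done.

Besides the shell and the picture viewer there is one more tool, called after "Call:" as name(argument=value, ...) on one line, values as JSON. arm_command: Moves the arm, as the interface text tells. Its arguments: {"type":"object","properties":{"moves":{"type":"array","items":{"type":"object","properties":{"dx":{"type":"number"},"dy":{"type":"number"},"dz":{"type":"number"},"spin":{"type":"number"}}}},"fingers":{"type":"number"},"force":{"type":"number"}},"required":["moves"]}

```bash
ls; mkdir -p pics
cat > h.py <<'E'
from rig import *
import numpy as np, cv2
def ray(c,u,v):
    K=np.array(c["intrinsics"]); k=np.array([[u,v]],float).reshape(1,1,2)
    p=cv2.undistortPoints(k,K,np.array([c["k1"],0,0,0,0.]))[0,0]
    d=np.array(c["rotation"])@np.array([p[0],p[1],1]); return np.array(c["eye"]),d/np.linalg.norm(d)
def onz(c,u,v,z):
    e,d=ray(c,u,v); return e+d*(z-e[2])/d[2]
def proj(c,P):
    R=np.array(c["rotation"]); q=R.T@(np.array(P)-np.array(c["eye"])); x,y=q[:2]/q[2]
    s=1+c["k1"]*(x*x+y*y); K=np.array(c["intrinsics"]); return K[0,0]*x*s+K[0,2],K[1,1]*y*s+K[1,2]
def tri(c1,p1,c2,p2):
    e1,d1=ray(c1,*p1); e2,d2=ray(c2,*p2)
    s=np.linalg.lstsq(np.c_[d1,-d2],e2-e1,rcond=None)[0]
    a=e1+d1*s[0]; b=e2+d2*s[1]; return (a+b)/2,np.linalg.norm(a-b)
E
python3 - <<'E'
from h import *
for n in ("side","top"):
    c=camera(n); print(n,np.round(c["eye"],3),np.round(c["rotation"],3).tolist(),c["k1"],np.round(c["intrinsics"],1).tolist())
    cv2.imwrite(f"pics/{n}0.png",cv2.resize(c["img"],(800,600),interpolation=cv2.INTER_CUBIC))
o=observe();print(o["eef_rot"],o["width"],o["time"],o["force"])
E
```

```text
pics
side [0.351 1.415 1.252] [-0.058, 0.885, -0.461, 0.029] -0.044983882602135865 [[464.4, 0.0, 267.2], [0.0, 464.4, 185.1], [0.0, 0.0, 1.0]]
top [ 0.458 -0.068  1.37 ] [0.714, -0.699, 0.029, -0.019] -0.01717823950517461 [[375.7, 0.0, 256.3], [0.0, 375.7, 193.2], [0.0, 0.0, 1.0]]
[ 1.78456728e-01  9.83947403e-01 -8.34643148e-04 -8.50933699e-05] 0.08523316634053552 0.1 [-0.40457795 -0.28072729 -0.88143989]
```

View pics/side0.png

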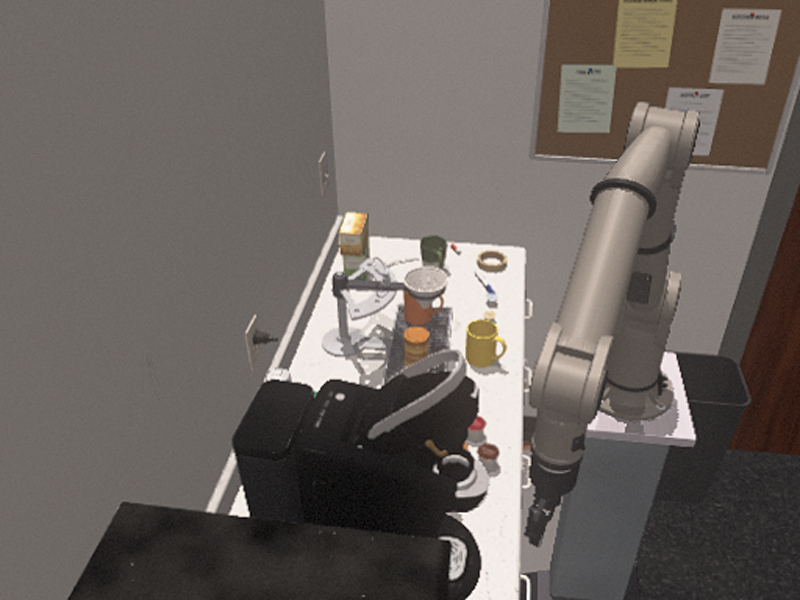

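View pics/top0.png

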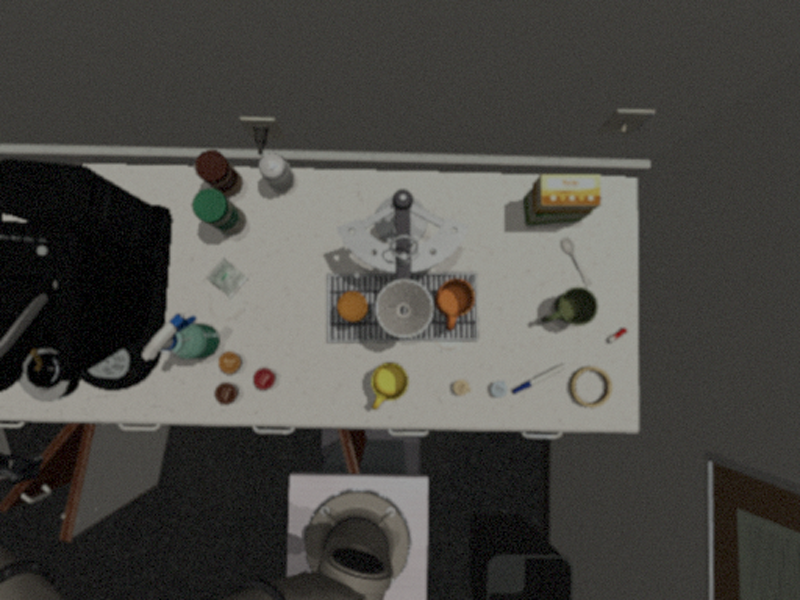

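The top view shows the column at (402,198), the dripper at (403,308), the orange target mug on the right at (455,297), the jar on the left at (352,305), and a yellow decoy mug nearer the robot. So the arm goes to +0.524. Next I zoom in on the ring.

Run:
```python
from h import *
t=camera("top");s=camera("side")
a=t["img"][115:215,205:315]; b=s["img"][160:230,205:305]
a=cv2.convertScaleAbs(a,alpha=1.3)
cv2.imwrite("pics/t1.png",cv2.resize(a,None,fx=6,fy=6,interpolation=cv2.INTER_CUBIC))
cv2.imwrite("pics/s1.png",cv2.resize(b,None,fx=8,fy=8,interpolation=cv2.INTER_CUBIC))
```

```text
(no output)
```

View pics/t1.png

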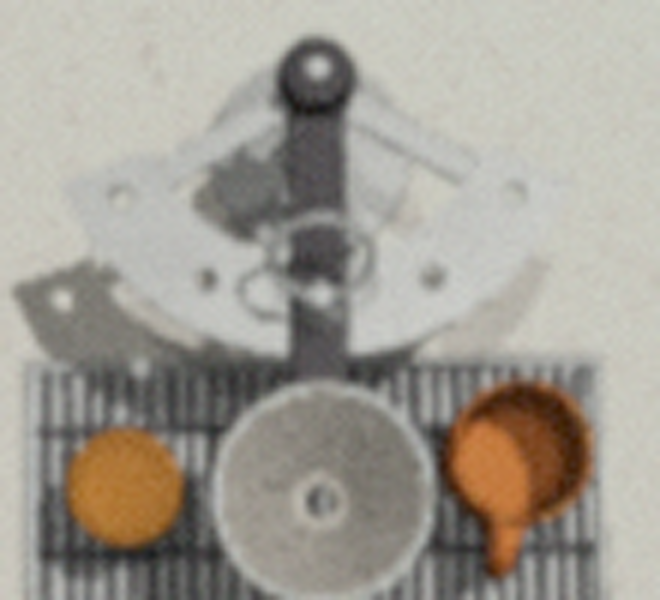

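View pics/s1.png

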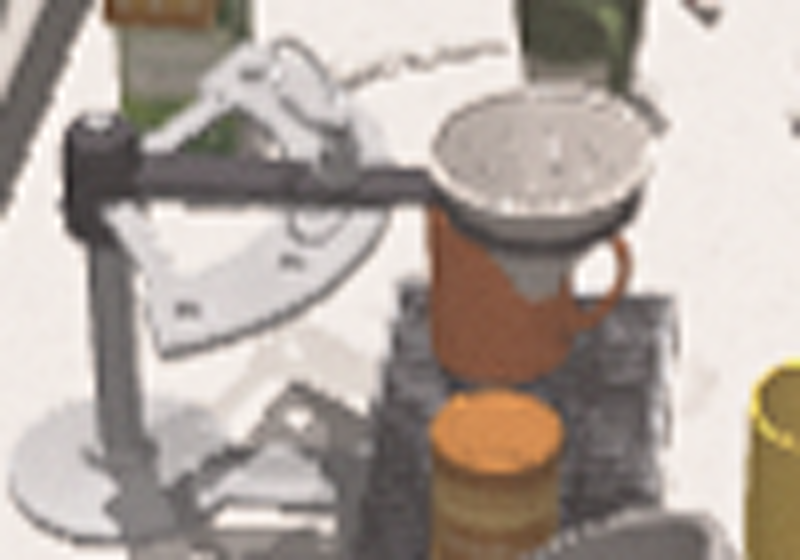

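The top crop shows the hub at (317,75), the rim centre at (324,490), the ring's top wire at (321,215), the mug at (518,452) and the jar at (125,488). The side crop shows the ring standing over the arm at about (310,80).

Run:
```python
from h import *
t=camera("top");s=camera("side")
f=lambda u,v:((u+.5)/6-.5+205,(v+.5)/6-.5+115)
g=lambda u,v:((u+.5)/8-.5+205,(v+.5)/8-.5+160)
H=onz(t,*f(317,75),.226);R=onz(t,*f(324,490),.225);O=onz(t,*f(321,500),.141);T=onz(t,*f(321,217),.274)
print("hub",H,"rim",R,"out",O,"ringtop",T)
print("mug",onz(t,*f(518,452),.115),"jar",onz(t,*f(125,488),.132))
a=R[:2]-H[:2];print(np.linalg.norm(a),np.degrees(np.arctan2(-a[1],-a[0])))
for n,p,q in (("hub",(317,75),(103,122)),("ringtop",(321,217),(287,42)),("rim",(324,490),(545,148))):print(n,tri(t,f(*p),s,g(*q)))
o=observe();print(o["eef_pos"],o["joints"])
# yellow mug
y=t["img"];hsv=cv2.cvtColor(y,cv2.COLOR_BGR2HSV)
```

```text
Traceback (most recent call last):
  File "h.py", line 8, in onz
    e,d=ray(c,u,v); return e+d*(z-e[2])/d[2]
        ~~~^^^^^^^
  File "h.py", line 6, in ray
    d=np.array(c["rotation"])@np.array([p[0],p[1],1]); return np.array(c["eye"]),d/np.linalg.norm(d)
      ~~~~~~~~~~~~~~~~~~~~~~~^~~~~~~~~~~~~~~~~~~~~~~~
ValueError: matmul: Input operand 1 has a mismatch in its core dimension 0, with gufunc signature (n?,k),(k,m?)->(n?,m?) (size 3 is different from 4)
```

```bash
sed -i 's/np.array(c\["rotation"\])/Rot.from_quat(c["rotation"]).as_matrix()/; 1a from scipy.spatial.transform import Rotation as Rot' h.py
cat > m.py <<'E'
from h import *
t=camera("top");s=camera("side")
f=lambda u,v:((u+.5)/6-.5+205,(v+.5)/6-.5+115)
g=lambda u,v:((u+.5)/8-.5+205,(v+.5)/8-.5+160)
H=onz(t,*f(317,75),.226);R=onz(t,*f(324,490),.225);O=onz(t,*f(321,500),.141);T=onz(t,*f(321,217),.274)
print("hub",H,"rim",R,"out",O,"ringtop",T)
print("mug",onz(t,*f(518,452),.115),"jar",onz(t,*f(125,488),.132))
a=R[:2]-H[:2];print(np.linalg.norm(a),np.degrees(np.arctan2(-a[1],-a[0])))
for n,p,q in (("hub",(317,75),(103,122)),("ringtop",(321,217),(287,42)),("rim",(324,490),(545,148))):print(n,tri(t,f(*p),s,g(*q)))
o=observe();print(o["eef_pos"],o["joints"],Rot.from_quat(o["eef_rot"]).as_matrix().round(3))
E
python3 m.py
```

```text
hub [ 0.74087694 -0.08278026  0.226     ] rim [ 0.52692512 -0.09086795  0.225     ] out [ 0.52648245 -0.09103172  0.141     ] ringtop [ 0.65824449 -0.08560989  0.274     ]
mug [ 0.55724164 -0.20111548  0.115     ] jar [0.531203   0.01664069 0.132     ]
0.21410463524525752 2.1648313147359173
hub (array([ 0.74272862, -0.08269336,  0.22392604]), np.float64(0.002609615217864405))
ringtop (array([ 0.6537338 , -0.08583769,  0.27781345]), np.float64(0.007526872728847033))
rim (array([ 0.52526046, -0.0910416 ,  0.22286761]), np.float64(0.0035896852797077427))
[0.23702153 0.63195828 0.23118713] [-1.32008527  0.47711065  0.02240949  1.55551043 -0.01149513  1.10932104
 -0.0830909 ] [[-0.936  0.351 -0.   ]
 [ 0.351  0.936 -0.   ]
 [-0.    -0.    -1.   ]]
```

Column at about (0.7445, -0.0826), with the stand's x axis yawed +2.2°. The mug sits where the +0.524 hole puts the outlet. Tool y should line up with the arm: one open finger goes down through the ring with its pad facing the column, and the other hangs above the hub.

```bash
cat > plan.py <<'E'
from h import *
import sys,json
C=np.array([.7445,-.0826]); Y0=np.radians(2.2)
def pol(r,th,z):   # tcp r mm from the column towards the dripper, arm angle th
    a=Y0+th; return [*(C-r/1000*np.array([np.cos(a),np.sin(a)])),z,np.degrees(a)]
def rows(wps,start=None):
    o=observe(); p=np.array(o["eef_pos"]); a=np.arctan2(*Rot.from_quat(o["eef_rot"]).as_matrix()[1::-1,1])
    out=[]
    for *q,yaw,n in wps:
        q=np.array(q); yw=np.radians(yaw); st=(q-p)/n; da=(yw-a)/n
        for i in range(n):
            out.append(dict(dx=round(1e3*st@[-np.sin(a),np.cos(a),0],1),dy=round(1e3*st@[np.cos(a),np.sin(a),0],1),dz=round(-1e3*st[2],1),spin=round(-da,3))); a+=da
        p=q
    for r in out: print(json.dumps(r))
def where():
    o=observe(); p=np.array(o["eef_pos"]); a=np.arctan2(*Rot.from_quat(o["eef_rot"]).as_matrix()[1::-1,1])
    e=p[:2]-C; u=np.array([np.cos(Y0),np.sin(Y0)])
    print("t",o["time"],"tcp",p.round(4),"yaw",np.degrees(a).round(2),"r",np.linalg.norm(e).round(4),"th",((np.arctan2(-e[1],-e[0])-Y0+np.pi)%(2*np.pi)-np.pi).round(4),"F",np.round(o["force"],2),"ff",o["finger_force"],"w",o["width"])
E
python3 - <<'E'
from plan import *
rows([(.237,.632,.42,69.4,4),(.27,.42,.43,50,6),(.44,.10,.43,20,8),(*pol(60,0,.40),6)])
E
```

```text
{"dx": 0.0, "dy": 0.0, "dz": -47.2, "spin": 0.0}
{"dx": 0.0, "dy": 0.0, "dz": -47.2, "spin": 0.0}
{"dx": 0.0, "dy": 0.0, "dz": -47.2, "spin": 0.0}
{"dx": 0.0, "dy": 0.0, "dz": -47.2, "spin": 0.0}
{"dx": -17.6, "dy": -31.1, "dz": -1.7, "spin": 0.056}
{"dx": -19.3, "dy": -30.1, "dz": -1.7, "spin": 0.056}
{"dx": -21.0, "dy": -29.0, "dz": -1.7, "spin": 0.056}
{"dx": -22.6, "dy": -27.7, "dz": -1.7, "spin": 0.056}
{"dx": -24.1, "dy": -26.4, "dz": -1.7, "spin": 0.056}
{"dx": -25.6, "dy": -25.0, "dz": -1.7, "spin": 0.056}
{"dx": -42.0, "dy": -17.0, "dz": -0.0, "spin": 0.065}
{"dx": -43.0, "dy": -14.2, "dz": -0.0, "spin": 0.065}
{"dx": -43.8, "dy": -11.4, "dz": -0.0, "spin": 0.065}
{"dx": -44.5, "dy": -8.5, "dz": -0.0, "spin": 0.065}
{"dx": -45.0, "dy": -5.5, "dz": -0.0, "spin": 0.065}
{"dx": -45.2, "dy": -2.6, "dz": -0.0, "spin": 0.065}
{"dx": -45.3, "dy": 0.4, "dz": -0.0, "spin": 0.065}
{"dx": -45.2, "dy": 3.3, "dz": -0.0, "spin": 0.065}
{"dx": -42.9, "dy": 27.8, "dz": 5.0, "spin": 0.052}
{"dx": -41.4, "dy": 29.9, "dz": 5.0, "spin": 0.052}
{"dx": -39.8, "dy": 32.0, "dz": 5.0, "spin": 0.052}
{"dx": -38.1, "dy": 34.1, "dz": 5.0, "spin": 0.052}
{"dx": -36.3, "dy": 36.0, "dz": 5.0, "spin": 0.052}
{"dx": -34.4, "dy": 37.8, "dz": 5.0, "spin": 0.052}
```

Call:
arm_command(moves=[{"dx": 0,"dy": 0,"dz": -47,"spin": 0},{"dx": 0,"dy": 0,"dz": -47,"spin": 0},{"dx": 0,"dy": 0,"dz": -47,"spin": 0},{"dx": 0,"dy": 0,"dz": -47,"spin": 0},{"dx": -18,"dy": -31,"dz": -2,"spin": 0.056},{"dx": -19,"dy": -30,"dz": -2,"spin": 0.056},{"dx": -21,"dy": -29,"dz": -2,"spin": 0.056},{"dx": -23,"dy": -28,"dz": -2,"spin": 0.056},{"dx": -24,"dy": -26,"dz": -2,"spin": 0.056},{"dx": -26,"dy": -25,"dz": -2,"spin": 0.056}], fingers=85)

```text
time: 1.65
eef_pos: [0.2715, 0.4187, 0.4315]
eef_rot: [0.341, 0.94, 0.0, -0.0]
force: [0.6, -0.6, -0.5]
width: 0.0854
finger_force: 0.0
```

Run:
```python
from plan import *
where()
rows([(.44,.10,.43,20,6),(*pol(60,0,.40),6)])
```

```text
t 1.65 tcp [0.2715 0.4187 0.4315] yaw 50.09 r 0.6892 th -0.8528 F [ 0.63 -0.61 -0.45] ff 0.0 w 0.08540610973418762
{"dx": -55.6, "dy": -22.7, "dz": 0.2, "spin": 0.088}
{"dx": -57.4, "dy": -17.8, "dz": 0.2, "spin": 0.088}
{"dx": -58.7, "dy": -12.7, "dz": 0.2, "spin": 0.088}
{"dx": -59.6, "dy": -7.5, "dz": 0.2, "spin": 0.088}
{"dx": -60.0, "dy": -2.3, "dz": 0.2, "spin": 0.088}
{"dx": -60.0, "dy": 3.0, "dz": 0.2, "spin": 0.088}
{"dx": -42.9, "dy": 27.8, "dz": 5.0, "spin": 0.052}
{"dx": -41.4, "dy": 29.9, "dz": 5.0, "spin": 0.052}
{"dx": -39.8, "dy": 32.0, "dz": 5.0, "spin": 0.052}
{"dx": -38.1, "dy": 34.1, "dz": 5.0, "spin": 0.052}
{"dx": -36.3, "dy": 36.0, "dz": 5.0, "spin": 0.052}
{"dx": -34.4, "dy": 37.8, "dz": 5.0, "spin": 0.052}
```

Call:
arm_command(moves=[{"dx": -56,"dy": -23,"dz": 0,"spin": 0.088},{"dx": -57,"dy": -18,"dz": 0,"spin": 0.088},{"dx": -59,"dy": -13,"dz": 0,"spin": 0.088},{"dx": -60,"dy": -8,"dz": 0,"spin": 0.088},{"dx": -60,"dy": -2,"dz": 0,"spin": 0.088},{"dx": -60,"dy": 3,"dz": 0,"spin": 0.088},{"dx": -43,"dy": 28,"dz": 5,"spin": 0.052},{"dx": -41,"dy": 30,"dz": 5,"spin": 0.052},{"dx": -40,"dy": 32,"dz": 5,"spin": 0.052},{"dx": -38,"dy": 34,"dz": 5,"spin": 0.052},{"dx": -36,"dy": 36,"dz": 5,"spin": 0.052},{"dx": -34,"dy": 38,"dz": 5,"spin": 0.052}])

```text
time: 3.15
eef_pos: [0.6856, -0.0848, 0.401]
eef_rot: [0.695, 0.719, 0.0, -0.0]
force: [0.0, 1.6, -0.2]
width: 0.0849
finger_force: 0.0
```

Run:
```python
from plan import *
where()
rows([(*pol(53,0,.285),6)])
```

```text
t 3.15 tcp [ 0.6856 -0.0848  0.401 ] yaw 2.02 r 0.0589 th -0.0013 F [ 0.01  1.62 -0.23] ff 0.0 w 0.08494188906351817
{"dx": -0.0, "dy": 1.0, "dz": 19.3, "spin": -0.001}
{"dx": -0.0, "dy": 1.0, "dz": 19.3, "spin": -0.001}
{"dx": -0.0, "dy": 1.0, "dz": 19.3, "spin": -0.001}
{"dx": -0.0, "dy": 1.0, "dz": 19.3, "spin": -0.001}
{"dx": -0.0, "dy": 1.0, "dz": 19.3, "spin": -0.001}
{"dx": -0.0, "dy": 1.0, "dz": 19.3, "spin": -0.001}
```

Call:
arm_command(moves=[{"dx": 0,"dy": 1,"dz": 19,"spin": 0},{"dx": 0,"dy": 1,"dz": 19,"spin": 0},{"dx": 0,"dy": 1,"dz": 19,"spin": 0},{"dx": 0,"dy": 1,"dz": 19,"spin": 0},{"dx": 0,"dy": 1,"dz": 20,"spin": 0},{"dx": 0,"dy": 1,"dz": 20,"spin": 0},{"dx": 0,"dy": 0,"dz": 0,"spin": 0}])

```text
time: 4.03
eef_pos: [0.6893, -0.0835, 0.2831]
eef_rot: [0.694, 0.72, -0.001, -0.001]
force: [-0.6, -0.4, 0.1]
width: 0.085
finger_force: 0.0
```

Run:
```python
from plan import *
where()
s=camera("side");t=camera("top")
b=s["img"][130:230,205:305];a=t["img"][105:215,200:310]
b=cv2.resize(b,None,fx=4,fy=4,interpolation=cv2.INTER_CUBIC);a=cv2.resize(a,(400,400),interpolation=cv2.INTER_CUBIC)
cv2.imwrite("pics/c2.png",np.hstack([b,cv2.convertScaleAbs(a,alpha=1.4)]))
```

```text
t 4.025 tcp [ 0.6893 -0.0835  0.2831] yaw 2.07 r 0.0553 th -0.0229 F [-0.61 -0.37  0.1 ] ff 0.0 w 0.08496604217442849
```

View pics/c2.png

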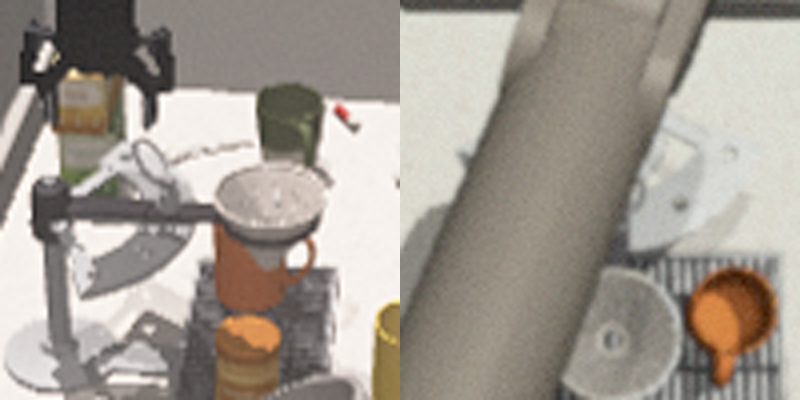

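The side view shows the robot-side fingertip at (152,124), just above the ring, whose top is near (145,140). I check the tip against its expected projection and plan the entry.

Run:
```python
from plan import *
s=camera("side")
for r,z in ((96,.296),(110,.296),(103,.296),(103,.283)):
    P=[0,0,z]; q=pol(r,0,z); u,v=proj(s,q[:3]); print(r,z,((u-205)*4).__round__(1),((v-130)*4).__round__(1))
for n,r,z in (("ringtop",88,.274),("eye",104,.254)):
    q=pol(r,0,z); u,v=proj(s,q[:3]); print(n,((u-205)*4).__round__(1),((v-130)*4).__round__(1))
rows([(*pol(54,0,.245),5)])
```

```text
96 0.296 142.7 122.9
110 0.296 157.0 123.6
103 0.296 149.8 123.2
103 0.283 150.2 134.6
ringtop 135.2 141.6
eye 152.0 159.6
{"dx": -0.1, "dy": -0.0, "dz": 8.2, "spin": -0.001}
{"dx": -0.1, "dy": -0.0, "dz": 8.2, "spin": -0.001}
{"dx": -0.1, "dy": -0.0, "dz": 8.2, "spin": -0.001}
{"dx": -0.1, "dy": -0.0, "dz": 8.2, "spin": -0.001}
{"dx": -0.1, "dy": -0.0, "dz": 8.2, "spin": -0.001}
```

Call:
arm_command(moves=[{"dx": -0.5,"dy": 0.5,"dz": 8,"spin": 0},{"dx": 0,"dy": 0,"dz": 8,"spin": 0},{"dx": 0,"dy": 0,"dz": 8,"spin": 0},{"dx": 0,"dy": 0,"dz": 8,"spin": 0},{"dx": 0,"dy": 0,"dz": 6,"spin": 0},{"dx": 0,"dy": 0,"dz": 0,"spin": 0}])

```text
time: 4.92
eef_pos: [0.6904, -0.0843, 0.2466]
eef_rot: [0.694, 0.72, -0.0, -0.0]
force: [0.5, 1.2, 0.2]
width: 0.0849
finger_force: 0.0
```

Run:
```python
from plan import *
where()
s=camera("side")
b=s["img"][140:210,205:285]
cv2.imwrite("pics/c3.png",cv2.resize(b,None,fx=8,fy=8,interpolation=cv2.INTER_CUBIC))
```

```text
t 4.925 tcp [ 0.6904 -0.0843  0.2466] yaw 2.06 r 0.0541 th -0.0066 F [0.54 1.2  0.22] ff 0.0 w 0.08487316939934214
```

View pics/c3.png

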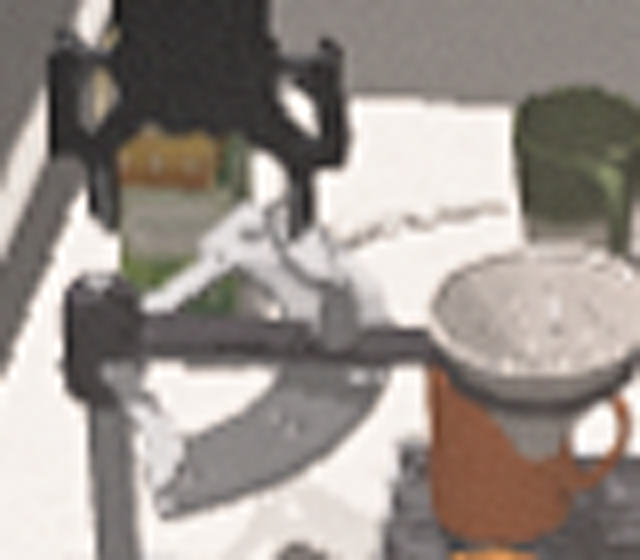

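The robot-side fingertip, at (302,235), is inside the ring opening with no contact force. I go deeper and then press toward the column in small steps.

Call:
arm_command(moves=[{"dx": 0,"dy": 1,"dz": 4,"spin": 0},{"dx": 0,"dy": 1,"dz": 4,"spin": 0},{"dx": 0,"dy": 1,"dz": 4,"spin": 0},{"dx": 0,"dy": 0,"dz": 2,"spin": 0},{"dx": 0,"dy": 1,"dz": 0,"spin": 0},{"dx": 0,"dy": 1,"dz": 0,"spin": 0},{"dx": 0,"dy": 0,"dz": 0,"spin": 0}])

```text
time: 5.85
eef_pos: [0.6955, -0.0844, 0.2333]
eef_rot: [0.694, 0.72, -0.0, -0.0]
force: [0.1, 0.1, 0.1]
width: 0.085
finger_force: 0.5
```

```bash
python3 -c "
from plan import *
where()"
```

```text
t 5.85 tcp [ 0.6955 -0.0844  0.2333] yaw 2.06 r 0.049 th -0.0025 F [0.11 0.08 0.09] ff 0.4598592594265938 w 0.08501537761826361
```

Call:
arm_command(moves=[{"dx": 0,"dy": 1,"dz": 0,"spin": 0},{"dx": 0,"dy": 0.5,"dz": 0,"spin": 0},{"dx": 0,"dy": 0,"dz": 0,"spin": 0}])

```text
time: 6.22
eef_pos: [0.6961, -0.0843, 0.233]
eef_rot: [0.694, 0.72, -0.001, -0.001]
force: [-5.1, 0.2, 0.6]
width: 0.085
finger_force: 2.5
```

```bash
python3 -c "
from plan import *
where()"
```

```text
t 6.225 tcp [ 0.6961 -0.0843  0.233 ] yaw 2.04 r 0.0485 th -0.0024 F [-5.13  0.15  0.64] ff 2.549508772644913 w 0.08503439962199646
```

Call:
arm_command(moves=[{"dx": 0,"dy": 1,"dz": 0,"spin": 0},{"dx": 0,"dy": 0.5,"dz": 0,"spin": 0},{"dx": 0,"dy": 0,"dz": -2,"spin": 0},{"dx": 0,"dy": 0,"dz": -2,"spin": 0},{"dx": 0,"dy": 0,"dz": 0,"spin": 0}])

```text
time: 6.85
eef_pos: [0.6962, -0.0845, 0.2355]
eef_rot: [0.695, 0.719, -0.002, -0.002]
force: [-8.3, -0.9, -4.6]
width: 0.085
finger_force: 3.5
```

```bash
python3 -c "
from plan import *
where()"
```

```text
t 6.85 tcp [ 0.6962 -0.0845  0.2355] yaw 2.01 r 0.0483 th 0.0012 F [-8.34 -0.86 -4.64] ff 3.519409582950175 w 0.08502350744058801
```

Call:
arm_command(moves=[{"dx": 0,"dy": 1,"dz": 0,"spin": 0},{"dx": 0,"dy": 0,"dz": -2,"spin": 0},{"dx": 0,"dy": 0,"dz": -2,"spin": 0},{"dx": 0,"dy": 0,"dz": -2,"spin": 0},{"dx": 0,"dy": 0,"dz": -2,"spin": 0},{"dx": 0,"dy": 0,"dz": 0,"spin": 0}])

```text
time: 7.6
eef_pos: [0.6963, -0.0845, 0.2429]
eef_rot: [0.695, 0.719, -0.003, -0.003]
force: [-9.7, -0.4, -6.0]
width: 0.0851
finger_force: 4.6
```

Run:
```python
from plan import *
where()
s=camera("side")
b=s["img"][140:210,205:285]
cv2.imwrite("pics/c4.png",cv2.resize(b,None,fx=8,fy=8,interpolation=cv2.INTER_CUBIC))
```

```text
t 7.6 tcp [ 0.6963 -0.0845  0.2429] yaw 2.0 r 0.0482 th 0.0009 F [-9.72 -0.38 -6.02] ff 4.59695415571332 w 0.08510703256836576
```

View pics/c4.png

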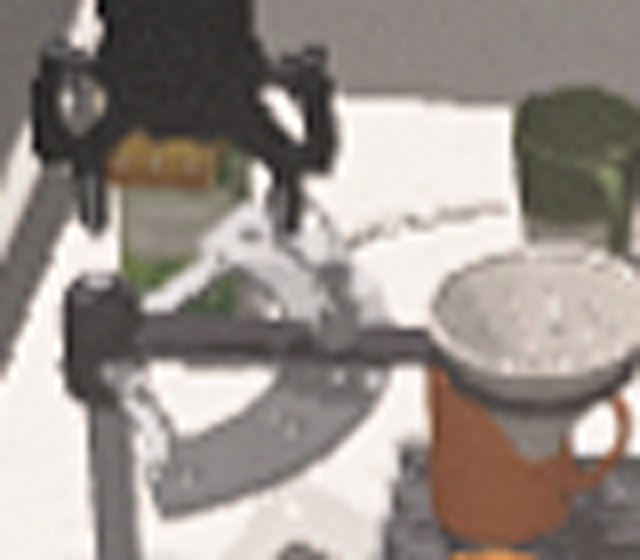

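The ring appears raised along with the finger, and the vertical load is rising like the spring's. I add a little more press and lift further.

Call:
arm_command(moves=[{"dx": 0,"dy": 1,"dz": 0,"spin": 0},{"dx": 0,"dy": 1,"dz": 0,"spin": 0},{"dx": 0,"dy": 0,"dz": -2,"spin": 0},{"dx": 0,"dy": 0,"dz": -2,"spin": 0},{"dx": 0,"dy": 0,"dz": -1.5,"spin": 0},{"dx": 0,"dy": 0,"dz": 0,"spin": 0}])

```text
time: 8.4
eef_pos: [0.6966, -0.0845, 0.2475]
eef_rot: [0.695, 0.719, -0.004, -0.005]
force: [-15.2, -0.3, -7.1]
width: 0.085
finger_force: 6.9
```

Run:
```python
from plan import *
where()
s=camera("side")
a=cv2.imread("pics/c3.png"); b=cv2.resize(s["img"][140:210,205:285],None,fx=8,fy=8,interpolation=cv2.INTER_CUBIC)
cv2.imwrite("pics/c5.png",np.hstack([a[150:400,180:440],b[150:400,180:440]]))
```

```text
t 8.4 tcp [ 0.6966 -0.0845  0.2475] yaw 1.97 r 0.048 th 0.0012 F [-15.19  -0.3   -7.11] ff 6.891427673399448 w 0.0850065333797899
```

View pics/c5.png

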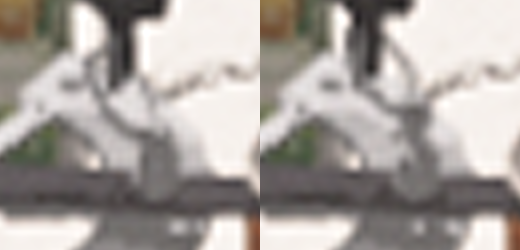

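The pin is lifted by about 14 mm, with the stem visible above the housing. I swing in small pieces around the column.

Call:
arm_command(moves=[{"dx": -1.2,"dy": 0,"dz": 0,"spin": -0.025},{"dx": -1.9,"dy": 0.1,"dz": 0,"spin": -0.04},{"dx": -1.9,"dy": 0,"dz": 0,"spin": -0.04},{"dx": -1.9,"dy": 0.1,"dz": 0,"spin": -0.04},{"dx": 0,"dy": 0,"dz": 0,"spin": 0}])

```text
time: 9.07
eef_pos: [0.6973, -0.0916, 0.2474]
eef_rot: [0.641, 0.768, -0.004, -0.005]
force: [-15.2, -0.1, -6.2]
width: 0.0852
finger_force: 7.3
```

```bash
cat > dr.py <<'E'
from plan import *
where()
t=camera("top"); hsv=cv2.cvtColor(t["img"],cv2.COLOR_BGR2HSV)
f=lambda u,v:((u+.5)/6-.5+205,(v+.5)/6-.5+115)
s=camera("side")
# dripper outlet/rim angle: predicted rim outline check by bright low-sat blob in side view
import time
cv2.imwrite("pics/d_%d.png"%int(time.time()),np.hstack([cv2.resize(s["img"][140:240,205:305],None,fx=4,fy=4,interpolation=cv2.INTER_CUBIC),cv2.convertScaleAbs(cv2.resize(t["img"][115:215,205:305],None,fx=4,fy=4,interpolation=cv2.INTER_CUBIC),alpha=1.4)]))
E
python3 dr.py
```

```text
t 9.075 tcp [ 0.6973 -0.0916  0.2474] yaw 10.27 r 0.0481 th 0.1495 F [-15.18  -0.11  -6.22] ff 7.330279536545277 w 0.08520993429180487
```

Call:
arm_command(moves=[{"dx": -1.9,"dy": 0,"dz": 0,"spin": -0.04},{"dx": -1.9,"dy": 0.1,"dz": 0,"spin": -0.04},{"dx": -1.9,"dy": 0,"dz": 0,"spin": -0.04},{"dx": -1.9,"dy": 0.1,"dz": 0,"spin": -0.04},{"dx": -1.9,"dy": 0,"dz": 0,"spin": -0.04},{"dx": -1.9,"dy": 0.1,"dz": 0,"spin": -0.04},{"dx": 0,"dy": 0,"dz": 0,"spin": 0}])

```text
time: 10.05
eef_pos: [0.701, -0.1041, 0.2477]
eef_rot: [0.545, 0.838, -0.003, -0.004]
force: [-13.8, -3.6, -5.9]
width: 0.0851
finger_force: 6.3
```

```bash
python3 dr.py; ls pics/d_*
```

```text
t 10.05 tcp [ 0.701  -0.1041  0.2477] yaw 23.95 r 0.0485 th 0.4216 F [-13.75  -3.62  -5.9 ] ff 6.259192507714033 w 0.08506037301755955
pics/d_1796302842.png
pics/d_1796302853.png
```

View pics/d_1796302853.png

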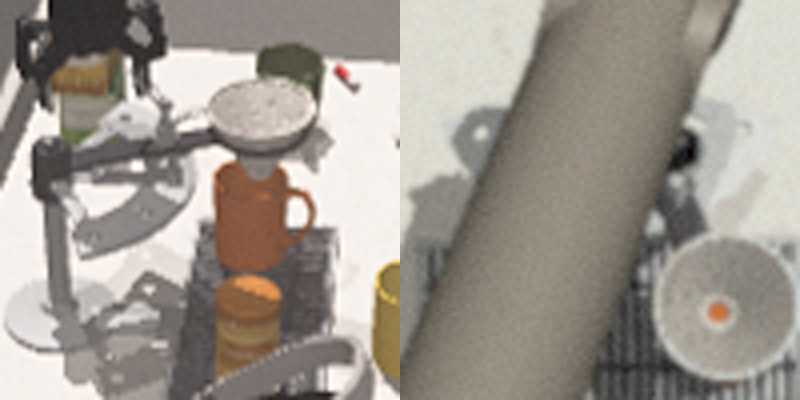

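The dripper has swung over and its rim is fully visible in the top view, so I fit the rim circle to read the arm's angle.

```bash
cat > ang.py <<'E'
from plan import *
where()
t=camera("top"); g=cv2.resize(cv2.cvtColor(t["img"][130:220,240:330],cv2.COLOR_BGR2GRAY),None,fx=6,fy=6,interpolation=cv2.INTER_CUBIC)
c=cv2.HoughCircles(g,cv2.HOUGH_GRADIENT,1.5,60,param1=120,param2=30,minRadius=95,maxRadius=122)
for u,v,r in c[0][:3]:
    P=onz(t,(u+.5)/6-.5+240,(v+.5)/6-.5+130,.225); e=P[:2]-C
    print(u,v,r,P.round(4),"r",np.linalg.norm(e).round(4),"angle",((np.arctan2(-e[1],-e[0])-Y0)).round(4))
E
python3 ang.py
```

```text
t 10.15 tcp [ 0.701  -0.1042  0.2477] yaw 23.92 r 0.0486 th 0.4223 F [-13.04  -2.97  -6.05] ff 6.255669705569744 w 0.08502077707004416Traceback (most recent call last):
  File "ang.py", line 5, in <module>
    for u,v,r in c[0][:3]:
                 ~^^^
TypeError: 'NoneType' object is not subscriptable
```

```bash
sed -i 's/param1=120,param2=30/param1=60,param2=12/;s/g=cv2.resize/g=cv2.convertScaleAbs(cv2.resize/;s/INTER_CUBIC)$/INTER_CUBIC),alpha=1.5)/' ang.py; python3 ang.py
```

```text
t 10.2 tcp [ 0.701  -0.1042  0.2477] yaw 23.93 r 0.0485 th 0.4219 F [-13.42  -3.54  -5.77] ff 6.259310804307461 w 0.08460902988692849
279.75 368.25 112.85 [ 0.545  -0.1751  0.225 ] r 0.2199 angle 0.3956
338.25 164.25 114.5 [ 0.6507 -0.2035  0.225 ] r 0.153 angle 0.8725
147.75 420.75 112.85 [ 0.5167 -0.1083  0.225 ] r 0.2292 angle 0.0738
```

Call:
arm_command(moves=[{"dx": -2,"dy": 0,"dz": 0,"spin": -0.042},{"dx": -2,"dy": 0.1,"dz": 0,"spin": -0.042},{"dx": -2,"dy": 0,"dz": 0,"spin": -0.042},{"dx": 0,"dy": 0,"dz": 0,"spin": 0}])

```text
time: 10.75
eef_pos: [0.7044, -0.1103, 0.248]
eef_rot: [0.491, 0.871, -0.003, -0.004]
force: [-9.9, -4.5, -6.4]
width: 0.0849
finger_force: 6.1
```

```bash
python3 ang.py
```

```text
t 10.75 tcp [ 0.7044 -0.1103  0.248 ] yaw 31.14 r 0.0487 th 0.5659 F [-9.92 -4.53 -6.37] ff 6.135441872756928 w 0.08492981597759508
321.75 344.25 106.25 [ 0.5578 -0.1963  0.225 ] r 0.2186 angle 0.5087
216.75 404.25 121.1 [ 0.5259 -0.1432  0.225 ] r 0.2268 angle 0.2322
285.75 419.25 96.35 [ 0.519  -0.1785  0.225 ] r 0.245 angle 0.3639
```

Call:
arm_command(moves=[{"dx": 0,"dy": 0,"dz": 2,"spin": 0},{"dx": 0,"dy": 0,"dz": 2,"spin": 0},{"dx": 0,"dy": 0,"dz": 2,"spin": 0},{"dx": 0,"dy": 0,"dz": 2,"spin": 0},{"dx": 0,"dy": 0,"dz": 0,"spin": 0}])

```text
time: 11.42
eef_pos: [0.7045, -0.1103, 0.2401]
eef_rot: [0.492, 0.871, -0.003, -0.004]
force: [-10.5, -4.3, -4.7]
width: 0.085
finger_force: 6.1
```

```bash
python3 ang.py
```

```text
t 11.425 tcp [ 0.7045 -0.1103  0.2401] yaw 31.12 r 0.0486 th 0.5662 F [-10.47  -4.26  -4.69] ff 6.109231696464121 w 0.08499992688363857
323.25 344.25 107.9 [ 0.5578 -0.1971  0.225 ] r 0.219 angle 0.5117
224.25 408.75 107.9 [ 0.5237 -0.1471  0.225 ] r 0.23 angle 0.2458
129.75 416.25 102.95 [ 0.5188 -0.0991  0.225 ] r 0.2263 angle 0.0344
```

The ring still loads the finger at about 6 mm lift, so the pin is entering the hole. I lower the rest of the way.

Call:
arm_command(moves=[{"dx": 0,"dy": 0,"dz": 2,"spin": 0},{"dx": 0,"dy": 0,"dz": 2,"spin": 0},{"dx": 0,"dy": 0,"dz": 2,"spin": 0},{"dx": 0,"dy": 0,"dz": 2,"spin": 0},{"dx": 0,"dy": 0,"dz": 0,"spin": 0}])

```text
time: 12.1
eef_pos: [0.7048, -0.1105, 0.2337]
eef_rot: [0.492, 0.871, -0.003, -0.003]
force: [-11.8, -3.8, 0.9]
width: 0.0852
finger_force: 6.5
```

```bash
python3 ang.py
```

```text
t 12.1 tcp [ 0.7048 -0.1105  0.2337] yaw 31.12 r 0.0485 th 0.5733 F [-11.81  -3.76   0.94] ff 6.529652802273631 w 0.08518480981189944
321.75 344.25 109.55 [ 0.5578 -0.1963  0.225 ] r 0.2186 angle 0.5087
218.25 413.25 104.6 [ 0.5213 -0.1441  0.225 ] r 0.2315 angle 0.2304
282.75 429.75 102.95 [ 0.5137 -0.1771  0.225 ] r 0.2494 angle 0.3501
```

The pin is home, since the load vanished at the starting height. Now I back off to the middle of the ring opening and check.

Call:
arm_command(moves=[{"dx": 0,"dy": -1.5,"dz": 0,"spin": 0},{"dx": 0,"dy": -1.5,"dz": 0,"spin": 0},{"dx": 0,"dy": -1.5,"dz": 0,"spin": 0},{"dx": 0,"dy": -1.5,"dz": 0,"spin": 0},{"dx": 0,"dy": -1.5,"dz": 0,"spin": 0},{"dx": 0,"dy": -1,"dz": 0,"spin": 0},{"dx": 0,"dy": 0,"dz": 0,"spin": 0}])

```text
time: 13.02
eef_pos: [0.7018, -0.1111, 0.2351]
eef_rot: [0.49, 0.872, 0.0, 0.0]
force: [-0.6, -0.7, 0.5]
width: 0.085
finger_force: 0.0
```

```bash
python3 -c "
from plan import *
where()"
```

```text
t 13.025 tcp [ 0.7018 -0.1111  0.2351] yaw 31.37 r 0.0513 th 0.5502 F [-0.59 -0.69  0.47] ff 0.0 w 0.08499415781355471
```

Call:
arm_command(moves=[{"dx": 0,"dy": -1.5,"dz": -4,"spin": 0},{"dx": 0,"dy": 0,"dz": -8,"spin": 0},{"dx": 0,"dy": 0,"dz": -12,"spin": 0},{"dx": 0,"dy": 0,"dz": -20,"spin": 0},{"dx": 0,"dy": 0,"dz": -40,"spin": 0},{"dx": 0,"dy": 0,"dz": -40,"spin": 0},{"dx": 0,"dy": 0,"dz": -40,"spin": 0},{"dx": 0,"dy": 0,"dz": 0,"spin": 0}])

```text
time: 14.02
eef_pos: [0.7015, -0.1134, 0.4045]
eef_rot: [0.49, 0.872, 0.001, 0.004]
force: [-0.1, -0.7, -0.4]
width: 0.0851
finger_force: 0.0
```

```bash
python3 ang.py
python3 - <<'E'
from h import *
s=camera("side");t=camera("top")
cv2.imwrite("pics/e.png",np.hstack([cv2.resize(s["img"][140:240,205:305],None,fx=4,fy=4,interpolation=cv2.INTER_CUBIC),cv2.convertScaleAbs(cv2.resize(t["img"][115:215,225:325],None,fx=4,fy=4,interpolation=cv2.INTER_CUBIC),alpha=1.4)]))
E
```

```text
t 14.025 tcp [ 0.7015 -0.1134  0.4045] yaw 31.32 r 0.0529 th 0.5822 F [-0.13 -0.67 -0.39] ff 0.0 w 0.08510135254308032
323.25 344.25 106.25 [ 0.5578 -0.1971  0.225 ] r 0.219 angle 0.5117
210.75 404.25 114.5 [ 0.5259 -0.1402  0.225 ] r 0.2261 angle 0.2191
360.75 147.75 107.9 [ 0.6595 -0.2149  0.225 ] r 0.1573 angle 0.9617
```

View pics/e.png

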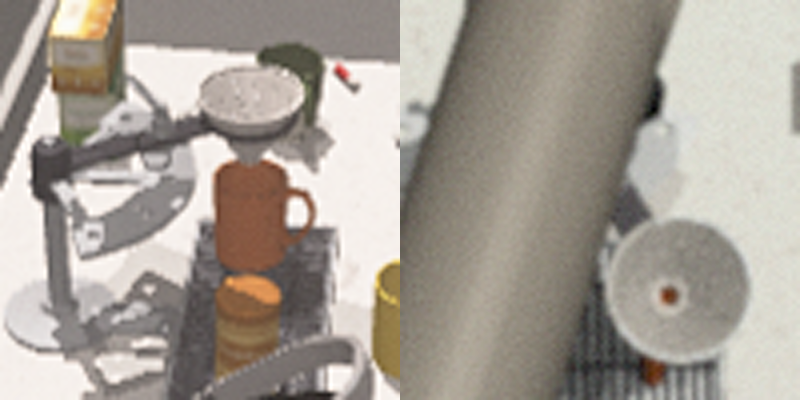

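The dripper stands above the mug, and the mug and jar are upright. The gripper is clear. Last check: the ring's height against the projected home position, with green marking home and red marking riding on the plate.

Run:
```python
from plan import *
s=camera("side"); k=10; x0,y0=215,145
b=cv2.resize(s["img"][y0:y0+45,x0:x0+60],None,fx=k,fy=k,interpolation=cv2.INTER_CUBIC)
a=Y0+.52; ux=np.array([np.cos(a),np.sin(a)]); ty=np.array([-np.sin(a),np.cos(a)])
for L,col in ((0,(0,200,0)),(.010,(0,0,255))):
    for ph in np.arange(0,2*np.pi,.3):
        c,w=np.cos(ph)*.0255,np.sin(ph)*.0255
        xy=C-ux*(.104-w*.643)+ty*c; u,v=proj(s,[*xy,.254+L+w*.766])
        cv2.circle(b,(int((u+.5-x0)*k),int((v+.5-y0)*k)),2,col,-1)
cv2.imwrite("pics/f.png",b)
```

```text
(no output)
```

View pics/f.png

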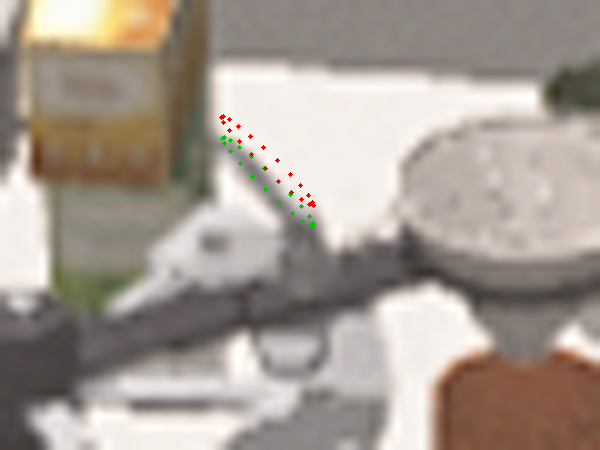

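Run:
```python
from plan import *
g=cv2.cvtColor(camera("side")["img"],cv2.COLOR_BGR2GRAY)
print(g[155:170,236:248])
s=camera("side");a=Y0+.52
for L in (0,.01):
  for w in (-1,0,1): print(L,w,np.round(proj(s,[*(C-np.array([np.cos(a),np.sin(a)])*(.104-w*.0255*.643)),.254+L+w*.0255*.766]),2))
```

```text
[[201 243 240 239 239 240 240 241 241 241 240 241]
 [203 245 243 240 239 240 241 241 240 240 240 240]
 [197 245 244 241 241 239 240 240 240 241 240 241]
 [162 217 234 246 244 241 240 242 241 241 240 240]
 [130 149 164 233 241 242 241 242 240 240 239 241]
 [142 182 151 156 216 241 242 241 239 242 241 242]
 [154 218 189 135 146 222 242 241 240 241 241 240]
 [180 247 207 162 125 160 225 241 241 242 240 241]
 [166 250 242 208 158 138 177 228 237 241 242 242]
 [155 247 245 242 208 153 141 196 226 236 240 241]
 [185 234 235 240 241 204 131 139 195 216 227 244]
 [222 220 219 224 235 237 195 135 146 171 180 236]
 [208 206 212 210 211 222 219 144 106 112 139 212]
 [156 167 190 186 190 191 178 131 102 101 113 193]
 [125 145 188 189 188 189 185 142 115 115 106 149]]
0 -1 [245.24 165.9 ]
0 0 [241.34 162.71]
0 1 [237.38 159.47]
0.01 -1 [245.18 163.82]
0.01 0 [241.27 160.6 ]
0.01 1 [237.29 157.33]
```

At column 241 the wire lies at row ~163. Home predicts 162.4 and riding on the plate predicts 160.4, so the pin is fully home.

```bash
python3 -c "
from rig import *
print(sign_off())"
```

```text
the job is handed in; nothing more can be done
None
```

I moved the dripper one hole along. It now stands above the orange mug with the pin fully home, the mug and jar still upright, and the job is handed in; the hand-in returned no verdict.

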